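# Try the action of a treadle bird feeder

## Robot

A 6-joint arm with a two-finger parallel gripper is mounted at the origin on the work surface. World frame = base frame: x ahead of the robot, y to its left, z up, the work surface at z = 0. Lengths are in mm, angles in rad, forces in N, time in s.
With the tool pointing down it reaches from about 400 to 825 mm from the base axis. Payload 7 kg.
Tool frame: the origin (TCP) lies between the finger pads; the fingertips stand env.tips_ahead ahead of it and the grasp point (between the pads) is the TCP (env.tips_ahead is the distance from the TCP to the fingertips, in mm); z points along the fingers, y is the line along which they close (so a half turn about z gives the same grasp; the last joint's range is limited). The gripper opens to 85 mm and grips with 20 to 120 N. Pads are 22 mm wide; open, the fingers measure 114 mm over their backs; the gripper's body (76 mm by 85 mm) begins 54 mm behind the grasp point. The pads swing forward as they close: fully open they stand 13 mm farther back than shut.
Start: joints at [1.482, 0.359, 0.012, 0, -1.224, -0.288], TCP at [248.371, 627.62, 250.302] pointing down, gripper open.
Joint ranges: [-3.07, 3.07], [-1.43, 2.12], [-1.02, 1.25], [-3.03, 1.67], [-3.05, -0], [-3.03, 3.03]. Speed limits (rad/s): [2.39, 2.39, 3.01, 3.14, 3.14, 3.14].

## Interface

Orientations are given as a unit quaternion [w, x, y, z].
In Python, from workcell import env, eoat, ik, imaging, job, get_t, get_q, get_joint_vel, get_tau, get_tcp_pos, get_ee_rot, get_force, get_moment, get_opening, get_finger_force gives the robot as it stands. The module is installed in compiled form; this text tells all that it offers. Calls block until the motion is done:
- env.movep(position, orientation): joint-space move of the TCP to a pose.
- env.move_straight(position, attitude=None, v=150): straight line of the TCP; attitude=None keeps the orientation; v is the mean speed in mm/s.
- env.move_joints(angles): joint-space move.
- eoat.open_jaws() and eoat.grab(grip_force=None): open the fingers fully, or close them until they stop; grip_force is the grip in N (None keeps the last).
- env.dwell(seconds).
- ik(position, orientation): joint angles nearest the present ones, or None.
- imaging.read_camera(name): name is "scene" or "side" or "wrist"; returns the picture (480x640x3 uint8, red, green, blue); there is no depth.
- imaging.calibration(name): a dict with "fovy" (degrees; the focal length in pixels is half the picture's height over the tangent of half this angle, whatever the lens; pixels are square), "cx", "cy" (the principal point, pixels), "R" (3x3) and "t" (3): a world point X has camera coordinates R X + t. Camera axes: x right, y down, z forward; pixel columns grow to the right and rows downward; lengths in mm; the calibration is good to about 2 mm. A picture is of the moment at which its call begins: read the wrist's pose just before it. calibration takes no time and is no camera call; for the wrist camera it gives the pose at the moment of the call.
A pose or a line that the arm cannot do raises env.MotionError and nothing moves.
- job.hand_in(): hands the job in; it is judged then, once.
Readings, each from a call of its own:
- get_t(): time.
- get_q(): joint angles.
- get_joint_vel(): joint speeds.
- get_tau(): joint torques, N m.
- get_tcp_pos(): TCP position.
- get_ee_rot(): TCP orientation.
- get_force(): force on the tool from outside, world axes, zero at the start.
- get_moment(): the same for the moment, N m.
- get_opening(): finger opening in mm.
- get_finger_force(): force on a finger pad.
Only numpy, scipy, OpenCV 4.12 (cv2) and the standard library are available. Lean on these libraries where they do the work, as an engineer would, in place of code of your own. Each camera call takes 0.05 s, during which the arm holds its last target. There are 200 camera calls.

## Task

Try out the wide bird feeder: press its treadle board right down with the fingertips so that the linked lid swings fully open, and keep it open for at least two seconds. Then, with the fingers still on the board, ease it slowly all the way back up, taking a second or more, so that the lid comes down gently without dropping or slamming, and finish clear with the lid shut. Work the lid only through the board, never by touching the lid itself; leave the narrow feeder shut, and do not push or pick up anything else on the bench.

Things in the scene. Friction and masses are not known exactly. Their poses are not given: they have to be found in the camera images.
- wide_feeder: bird feeder with a treadle, fixed to the bench: brown wooden box 150 mm deep (x), 210 mm wide (y), 120 mm high, plywood lid on top (lid top 131 mm up), origin at the centre of its underside. The treadle board stands out in front, along its own -x; the lid's hinge is on the rear (+x) top edge. The WIDE one of the two feeders, the one to work. The two may stand in either place.
- wide_press (a point): middle of the top face of the wide feeder's treadle board; moves with the board. At rest it is 159 mm in front (-x) of the feeder's origin and 110 mm above the bench; pressed right down, 164 mm in front and 44 mm above the bench. The face is tilted 0.2 rad front-up at rest, 0.2 rad front-down when pressed
- wide_lever (a joint): angle of the wide feeder's treadle lever, rad: 0 at rest (board up, lid shut), 0.40 pressed right down against its stop. Sprung: needs about 4 to 9 N downward on the middle of the board; let go, it flies back up and slams the lid
- wide_lid (a joint): angle of the wide feeder's lid, rad: 0 shut, about 0.87 fully open. Linked by rods to the lever: it rises about 2.2 rad per rad of lever
- wide_board: the wide feeder's treadle board: pale wood, 42 mm front to back by 74 mm along the feeder's y by 12 mm thick, in the middle of an 8 mm steel crossbar between two steel side arms, its middle about 85 to 90 mm clear of the box front; origin on its pivot. It turns about a pivot line parallel to the feeder's y, 65 mm above the bench over the feeder's origin
- wide_lid_panel: the wide feeder's lid, plywood 170 by 250 by 6 mm with a 14 mm front lip; origin on its rear hinge line. Not to be touched
- narrow_feeder: bird feeder with a treadle, fixed to the bench: brown wooden box 150 mm deep (x), 120 mm wide (y), 120 mm high, plywood lid on top (lid top 131 mm up), origin at the centre of its underside. The treadle board stands out in front, along its own -x; the lid's hinge is on the rear (+x) top edge. The NARROW one, same in build (with a like board); to be left shut
- narrow_lid (a joint): angle of the narrow feeder's lid, rad: 0 shut
- mallet: walnut mallet lying down, head 75 by 115 by 65 mm high, handle 220 mm long along its +x; origin under the head's centre; bystander
- finial_cap: small copper finial cap, 36 mm across, 28 mm high, between the two feeders; origin at the centre of its underside; bystander
- sanding_block: gray stone sanding block 85 by 50 by 30 mm; origin at the centre of its underside; bystander
- pencil: flat carpenter's pencil 170 by 13 by 8 mm; origin at the centre of its underside; bystander
- screw_jar: closed glass jar, 64 mm across, 75 mm high; origin at the centre of its underside; bystander

How it is judged (in metres and radians):
On the way, in this order (a step that is already met when the one before it is completed fails the run):
1. the board is held down by the fingers and the wide feeder's lid stays fully open for two seconds (value of joint wide_lid above 0.78 rad and contact force between the fingers and wide_board above 0.5 N), for 2 s.
2. on the way down the half-open lid is still carried by the fingers on the board (value of joint wide_lid between 0.104588 and 0.610095 rad and contact force between the fingers and wide_board above 0.3 N), for 0.12 s.
At the end, for the whole second after the job is handed in: wide feeder's lid shut (under 0.04 rad) with its lever back at rest (under 0.02 rad), narrow feeder shut, every loose bystander within 20 mm of where it was (value of joint each of wide_lid, narrow_lid below 0.04 rad and value of joint wide_lever below 0.02 rad and distance of each of mallet, finial_cap, sanding_block, pencil, screw_jar from where it was at the start of the episode below 0.02 m); the robot touches nothing.
It fails at once if the wide feeder's lid falls or slams: it closes faster than 2.5 rad/s (0.4 m/s at its edge) (velocity of joint wide_lid below -2.5 rad/s).
It fails at once if the robot touches the wide feeder's lid itself (contact force between any of the fingers, the arm and wide_lid_panel above 0.5 N).
It fails at once if the narrow feeder is opened (value of joint narrow_lid above 0.1 rad).
It fails at once if a bystander is pushed, lifted or carried more than 20 mm (distance of any of mallet, finial_cap, sanding_block, pencil, screw_jar from where it was at the start of the episode above 0.02 m).
It also fails if it takes over 45 s, if anything falls off the work surface, if the arm or the gripper's body presses on something with over 40 N, if the wrist force passes 120 N, or if a joint passes its speed limit or range.

## Working session

There is one attempt and no reset: what is moved stays moved. The work goes in short steps, each a Python script; the robot and the scene stay as the last script left them, time stands still between calls to the robot, and variables do not carry over. Pictures are saved under pics/ and viewed, at most 10 in all, crops included, and the job is handed in when it is done.

```bash
mkdir -p pics; python3 - <<'E'
from workcell import *
import cv2
for n in ("scene","side"):
    cv2.imwrite(f"pics/{n}0.png",imaging.read_camera(n)[:,:,::-1]); print(n,imaging.calibration(n))
print(env.tips_ahead,get_ee_rot(),get_opening(),get_t())
E
```

```text
scene {'fovy': 44.60534085558389, 'cx': 326.0541309457776, 'cy': 241.24427466382414, 'R': array([[-0.71178016,  0.70201461,  0.02333414],
       [ 0.42178036,  0.45374003, -0.78499765],
       [-0.56166745, -0.54890387, -0.61905913]]), 't': array([ 398.71881097, -173.83487002, 1783.08696136])}
side {'fovy': 54.0138325145935, 'cx': 332.42221544457334, 'cy': 238.57446727582902, 'R': array([[-0.99978949, -0.00693178, -0.01931152],
       [ 0.01150437,  0.5899479 , -0.80735936],
       [ 0.01698922, -0.80741156, -0.58974396]]), 't': array([ 566.50482592,   73.14763657, 1376.95674816])}
19.0 [ 7.49889372e-04  9.82290305e-01 -1.87363787e-01 -6.85371445e-05] 85.56433487858806 0.1
```

View pics/scene0.png

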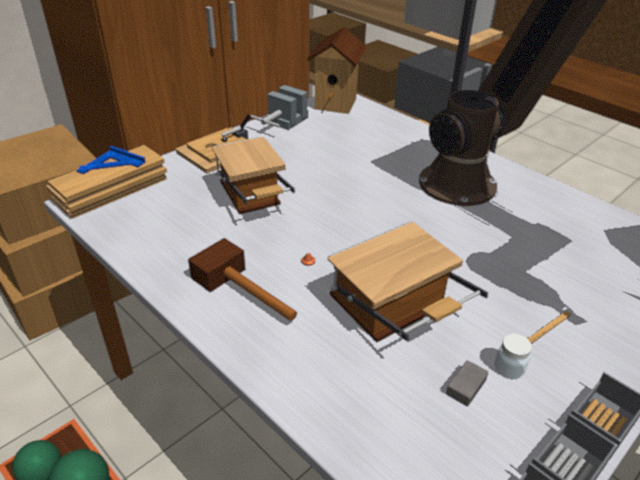

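View pics/side0.png

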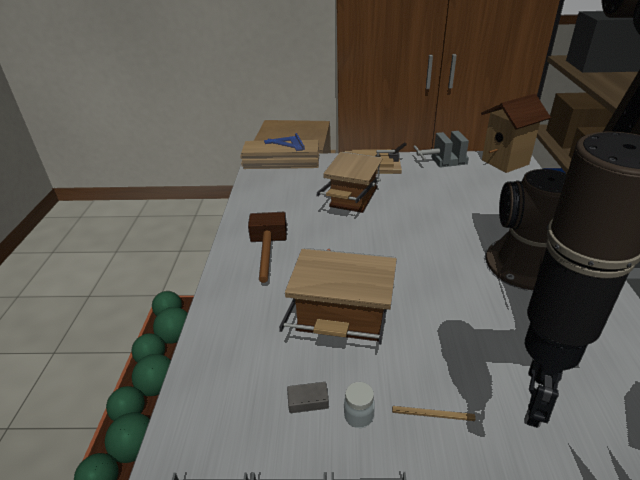

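The wide feeder is the near one: its lid is about (345,278) in side and its board about (332,328) in side and (442,309) in scene. The board faces +y. I'll enlarge both views.

```bash
python3 - <<'E'
import cv2,numpy as np
a=cv2.imread("pics/scene0.png")[220:350,320:500]; b=cv2.imread("pics/side0.png")[240:370,260:440]
cv2.imwrite("pics/c.png",cv2.resize(a,None,fx=4,fy=4,interpolation=2)); cv2.imwrite("pics/d.png",cv2.resize(b,None,fx=4,fy=4,interpolation=2))
E
```

```text
(no output)
```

View pics/c.png

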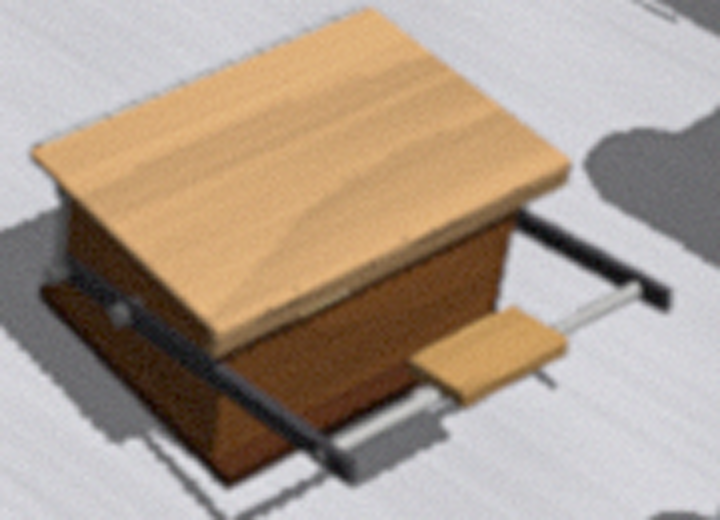

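View pics/d.png

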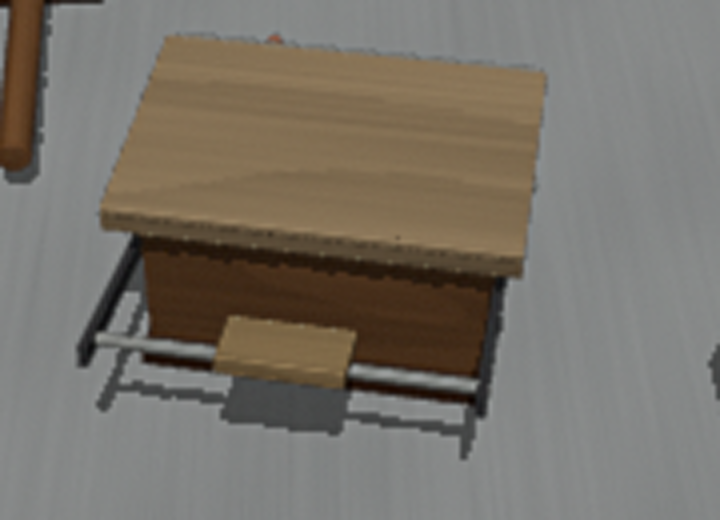

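```bash
cat > h.py <<'E'
from workcell import *
import numpy as np, cv2
from scipy.optimize import least_squares
def proj(n,X):
    c=imaging.calibration(n); P=(c["R"]@X.T).T+c["t"]; f=240/np.tan(np.radians(c["fovy"]/2))
    return P[:,:2]/P[:,2:]*f+[c["cx"],c["cy"]]
E
python3 - <<'E'
from h import *
obs={"scene":np.array([(33,150),(372,8),(570,165),(215,335),(410,360),(517,307),(567,345),(463,392)])/4+[320,220],
"side":np.array([(167,36),(546,70),(522,262),(102,212),(232,316),(356,330),(346,375),(218,365)])/4+[260,240]}
# lid: rearA, rearB, frontB, frontA ; board backA, backB, frontB, frontA
def pts(p):
    x,y,a,o=p
    L=np.array([[85+o,-s*125,131] for s in (1,)]+[[85+o,125,131],[-85+o,125,131],[-85+o,-125,131],
      [-138.4,-37,105.8],[-138.4,37,105.8],[-179.6,37,114.2],[-179.6,-37,114.2]])
    c,s=np.cos(a),np.sin(a)
    return np.c_[x+c*L[:,0]-s*L[:,1],y+s*L[:,0]+c*L[:,1],L[:,2]]
def r(p): return np.r_[tuple((proj(n,pts(p))-obs[n]).ravel() for n in obs)]
for a0 in (-1.5,):
    for sw in (0,1):
        if sw:
            for n in obs: obs[n]=obs[n][[1,0,3,2,5,4,7,6]]
        s=least_squares(r,[550,350,a0,-10]); print(s.x,np.sqrt(2*s.cost/16)); R=s.fun.reshape(2,8,2).round(1)
        print(R.tolist()); x,y,a,o=s.x; c,t=np.cos(a),np.sin(a)
        print("press",x-159*c,y-159*t,"down",x-164*c,y-164*t)
def tri(i):
    g=lambda X:np.r_[tuple(proj(n,X[None])[0]-obs[n][i].mean(0) for n in obs)]
    s=least_squares(g,[550,350,110]); return s.x,s.cost
print(tri(slice(0,4)),tri(slice(4,8)))
E
```

```text
[ 615.11821451  496.37862941    1.29291747 -330.17296092] 41.08021275486627
[[[39.2, 36.2], [50.1, 36.1], [-44.4, -43.3], [-46.1, -56.3], [9.2, 11.5], [11.3, 12.8], [-13.0, -12.0], [-15.6, -12.3]], [[-13.4, 34.9], [-4.9, 45.5], [13.4, -47.6], [25.3, -50.1], [-8.5, 11.6], [-7.2, 14.8], [0.2, -12.6], [0.6, -16.4]]]
press 571.5018929965528 343.47795413654137 down 570.130310559112 338.6697568010211
[537.32803592 188.94864506  -1.74989291  -4.9199955 ] 1.4614713142311508
[[[0.5, -0.7], [-0.6, -0.1], [1.6, -0.9], [1.7, -1.6], [-0.6, -1.1], [-0.0, -0.9], [1.0, 0.4], [1.5, -2.0]], [[-0.1, 0.7], [-0.7, -0.3], [-1.6, -0.9], [0.1, -1.0], [-0.2, 0.6], [-1.5, 0.1], [-2.1, -1.3], [-0.7, 0.4]]]
press 565.6524032777966 345.4054448950002 down 566.5431066538387 350.3254700469589
(array([535.69770051, 188.09168834, 119.41313634]), np.float64(0.09155423427636379)) (array([563.52453773, 342.92014756, 105.15939774]), np.float64(0.2709493385079541))
```

The fit is good, with residuals of about 1.5 px, and triangulated heights agree to within about 10 mm. Press point ≈ (565,344). Next I'll hover with the fingers shut, tool y along the board, and the wrist leaning away from the lid.

```bash
cat >> h.py <<'E'
from scipy.spatial.transform import Rotation as Rot
a=-1.75; d=np.array([-np.cos(a),-np.sin(a),0]); fy=np.array([-np.sin(a),np.cos(a),0])
C=np.array([537.,188.,0.]); T=0.15
zt=-np.sin(T)*d-np.array([0,0,np.cos(T)])
def quat(s):
    y=s*fy; return np.roll(Rot.from_matrix(np.c_[np.cross(y,zt),y,zt]).as_quat(),1)
def tcp(z,out=164): return C+out*d+[0,0,z]-zt*env.tips_ahead   # fingertip at height z
E
python3 - <<'E'
from h import *
eoat.grab(20)
q0=np.array(get_q()); best=None
for s in (1,-1):
    q=ik(tcp(170),quat(s)); print(s,q)
    if q is not None and (best is None or abs(np.array(q)-q0).max()<best[0]): best=(abs(np.array(q)-q0).max(),s)
s=best[1]; print(s, [ik(tcp(z),quat(s)) is not None for z in (110,80,40)])
open("sgn","w").write(str(s))
env.movep(tcp(170),quat(s)); print(get_tcp_pos(),get_force(),get_opening(),get_t())
i=np.vstack([imaging.read_camera(n)[y:y+300,x:x+400,::-1] for n,x,y in (("scene",240,50),("side",200,130))])
cv2.imwrite("pics/hov.png",np.hstack([i[:300],i[300:]]))
E
```

```text
1 [ 0.88697427  0.44681761 -0.03614348  0.07700161 -1.220327    2.0441662 ]
-1 [ 0.88697427  0.44681761 -0.03614348  0.07700161 -1.220327   -1.09742645]
-1 [True, True, True]
[566.39922809 353.12826523 189.07421877] [-0.4328126   0.44704472  0.86611271] 0.2646199300051866 2.4333
```

View pics/hov.png

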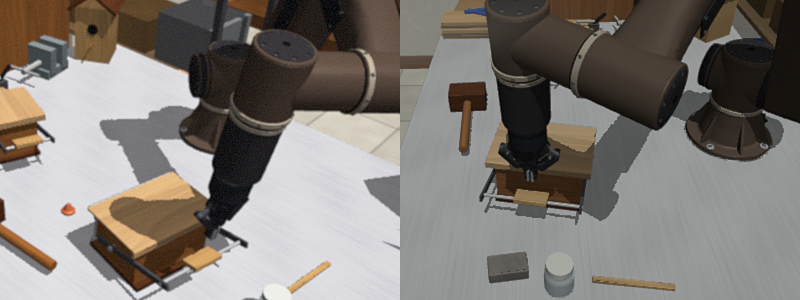

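The tip hovers over the board, and the forearm runs away from the lid side. I'll press down in small steps, watching the force, and look again at half-press.

```bash
python3 - <<'E'
from h import *
f0=np.array(get_force())
env.move_straight(tcp(122),v=60)
for z in range(116,65,-6):
    env.move_straight(tcp(z),v=25); f=np.array(get_force())-f0; print(z,f.round(1),np.round(get_tcp_pos()[2]-tcp(z)[2],1))
    if np.linalg.norm(f)>25: break
print(get_t())
i=[imaging.read_camera(n)[y:y+200,x:x+260,::-1] for n,x,y in (("scene",310,160),("side",240,180))]
cv2.imwrite("pics/mid.png",cv2.resize(np.hstack(i),None,fx=1.5,fy=1.5,interpolation=2))
E
```

```text
116 [ 1.3 -0.2 -1.3] -0.1
110 [-1.1  0.6  5.7] 0.9
104 [-1.4  1.7  5.6] 1.2
98 [1.4 2.6 6. ] 1.3
92 [0.6 3.1 6.4] 1.4
86 [0.7 4.1 6.6] 1.4
80 [0.2 4.  6.5] 1.4
74 [1.5 4.3 6.5] 1.4
68 [-0.   4.4  5.4] 1.3
7.0083
```

View pics/mid.png

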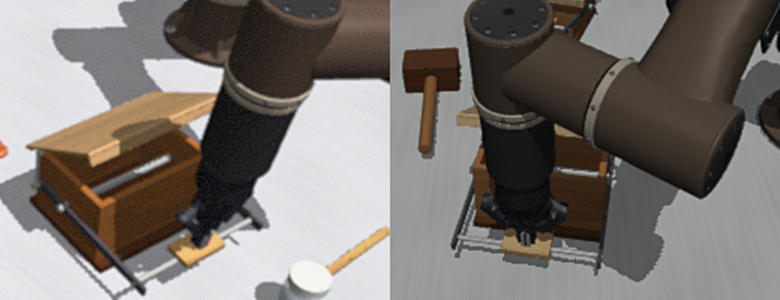

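The fingertips sit squarely on the board (scene crop about (205,240)). The lid is about half open and clear of the wrist, with about 6 N on the fingers. I'll continue to the stop, hold, and ease back up.

```bash
python3 - <<'E'
from h import *
for z in np.arange(64,35,-2.):
    env.move_straight(tcp(z),v=25); f=np.array(get_force()); print(z,f.round(1),np.round(get_tcp_pos()[2]-tcp(z)[2],1))
    if f[2]>18: break
i=[imaging.read_camera(n)[y:y+200,x:x+260,::-1] for n,x,y in (("scene",310,160),("side",240,180))]
cv2.imwrite("pics/down.png",cv2.resize(np.hstack(i),None,fx=1.5,fy=1.5,interpolation=2))
env.dwell(2.6); print(get_force(),get_t())
E
```

```text
64.0 [1.4 4.9 6.2] 1.1
62.0 [1.2 5.  6.5] 1.1
60.0 [0.6 3.9 6. ] 1.0
58.0 [0.8 3.3 6.3] 1.0
56.0 [0.9 3.7 6.5] 0.9
54.0 [1.6 4.4 5.1] 0.8
52.0 [1.9 4.4 6.1] 0.8
50.0 [1.8 4.  5. ] 0.8
48.0 [0.9 3.3 5.9] 0.7
46.0 [1.5 2.3 5. ] 0.7
44.0 [1.1 1.4 5.7] 0.6
42.0 [ 0.5  1.2 10.7] 1.6
40.0 [-3.7 -0.3 20.1] 2.9
[-3.42850093e+00  9.66611369e-03  2.10930967e+01] 13.1167
```

View pics/down.png

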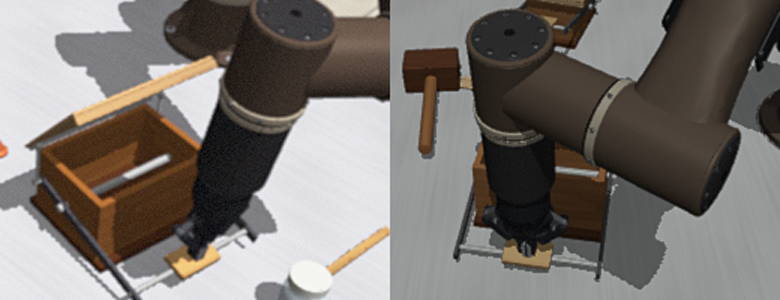

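The board is at its stop with 21 N on it. The lid is fully open and has been held for more than 2.6 s. Now I'll ease it up.

```bash
python3 - <<'E'
from h import *
for z,v in ((80,15),(100,15),(120,12)):
    env.move_straight(tcp(z),v=v); print(z,np.round(get_force(),1),get_t())
env.move_straight(tcp(200),v=60); env.dwell(.3); print(np.round(get_force(),1),get_t())
i=[imaging.read_camera(n)[y:y+200,x:x+260,::-1] for n,x,y in (("scene",310,160),("side",240,180))]
cv2.imwrite("pics/end.png",cv2.resize(np.hstack(i),None,fx=1.5,fy=1.5,interpolation=2))
E
```

```text
80 [1.8 2.7 5.8] 15.9333
100 [ 1.8 -2.9  5.6] 17.4167
120 [ 0.9 -0.5 -0.4] 19.2333
[ 0.1 -0.3 -0.1] 21.0167
```

View pics/end.png

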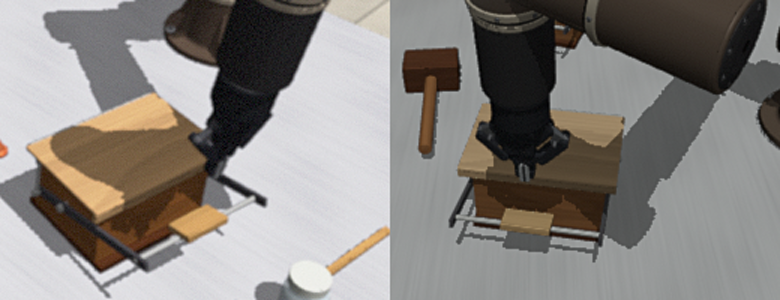

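The lid is shut, the board is back at rest, and the gripper is clear above it.

```bash
python3 -c "
from workcell import *
print(job.hand_in())"
```

```text
the job is handed in; nothing more can be done
None
```

I pressed the wide feeder's board to its stop, held the lid fully open for over 2.6 s, eased it back up over about 6 s until it shut, moved the gripper clear and handed the job in; the hand-in returned no verdict.

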